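Hold the thumbscrew collar on the spindle's flat

TASK

The turntable's upright spindle has a flat ground on one side: pinch the spindle across this flat and turn it until the flat faces the steel pointer on the stand. Then fit the thumbscrew collar over the spindle with its screw lying on the flat, push it fully down against the spring sleeve until the screw stops at the flat's lower end, and finish while still gripping it and holding it down there. Leave the film cassette, the glass diffuser, the brush holder and the dodging tools where they stand.

Things in the scene. Friction and masses are not known exactly. Their poses are not given: they have to be found in the camera images.
- stand: Fixed grey turntable stand, disc 190 mm across; place and yaw vary. Origin: centre of underside, on the spindle's axis; z up, +x towards its steel pointer, a block 34 mm high, 22 wide, 118 to 130 mm from the axis, with a cone pointing inwards. On it the cork disc (180 mm across, top 35 mm above the counter) turns together with the upright spindle at its centre.
- turntable (a joint): Turn of cork disc and spindle on the stand, rad, counterclockwise from above positive; 0 when the flat faces the pointer squarely. It starts between 0.6 and 1.4. It turns freely within -3 to 3 against a friction of about 0.1 N m and stays where it is left.
- flat: Flat on the round steel spindle (24 mm diameter). From 75 to 113 mm above the counter one side is cut away, 7 mm from the axis: 19.5 mm wide, open at the top, ending below on a ledge. Across the flat the spindle is 19 mm thick. Fingertips must stay above the ledge to touch the flat. Origin: middle of the flat's lower edge, at the ledge; x straight out of the flat, z up.
- spindle_top (a point): Top of the spindle, on its axis, 117 mm above the counter (a small nose 4 mm high and 14 mm wide stands on the D-shaped end at 113 mm).
- sleeve (a joint): Brass spring sleeve round the spindle, 36 mm across, top 73.5 mm above the counter when free. Travel in m, 0 free, growing as it is pushed down. It pushes up with 2 N at 0 and 5.2 N at 0.008, its place when the collar is fully down; let go, the collar springs back up.
- collar: Loose aluminium ring lying on the counter, 48 mm across, 24 high, bore 27, about 100 g. A dark thumbscrew runs through its wall along +x at half height: head 14 mm across, ending 41.5 mm from the axis; its 5 mm end stands 5 mm into the bore and passes the spindle only over the flat (within 0.35 rad). Origin: centre of underside, z up; 65.5 mm above the counter when fully down.
- screw_tip (a point): Inner end of the collar's screw, in the bore, 8.5 mm from the collar's axis along its +x and 12 mm above its underside. Fully down it stands about 1.5 mm out from the flat and 2.5 mm above the flat's lower end.
- film_cassette: Squat black film cassette standing on the counter, 26 mm diameter, 49 mm high; origin under its centre. Not to be disturbed.
- diffuser: Frosted glass square 110 x 110 x 5 mm lying on the counter; origin under its centre. Not to be disturbed.
- brush_holder: Brass holder with three spotting brushes, 64 mm foot, 60 mm high, about 190 mm with the brushes; origin under its centre. Not to be disturbed.
- dodging_set: Three chrome dodging tools upright on a wooden block of 100 x 160 mm, 155 mm high; origin under its centre. Not to be disturbed.
Things that resemble listed ones, but are neither listed nor needed, are in the scene too. Of the things like the collar, leave any that is brown; of the rest the smaller one is meant. What is shaped like the stand but red is not meant.

How it is judged:
By the outcome, as a careful person would: the job done as asked, in the order asked, and still so for the second after the job is handed in, while the arm keeps its last pose, push and grip.
It also fails if it takes over 56 s, if anything falls off the work surface, if the arm or the gripper's body presses on something with over 40 N, if the wrist force passes 120 N, or if a joint passes its speed limit or range.

ROBOT

A 7-joint arm with a two-finger parallel gripper is mounted at the origin on the work surface. World frame = base frame: x ahead of the robot, y to its left, z up, the work surface at z = 0. Lengths are in mm, angles in rad, forces in N, time in s.
With the tool pointing down it reaches from about 400 to 850 mm from the base axis. Payload 4.4 kg.
Tool frame: the origin (TCP) lies midway between the tips of the shut fingers; the grasp point (between the pads) lies 19 mm behind it (arm.hold_point_z is the distance from the TCP to the grasp point, in mm); z points along the fingers, y is the direction in which the jaws open and shut (so a half turn about z gives the same grasp; the last joint's range is limited). The gripper opens to 94 mm and grips with 3 to 60 N. Pads are 16 mm wide; open, the fingers measure 119 mm over their backs; the gripper's body (75 mm by 177 mm) begins 78 mm behind the grasp point.
Start: joints at [1.036, 0.628, 0.038, 1.517, -0.027, 0.996, -0.02], TCP at [293.71, -579.873, 205.478] pointing down, gripper open.
Joint ranges: [-3.06, 3.06], [-0.37, 2.12], [-1.25, 1.32], [0.18, 2.47], [-1.1, 4.24], [0.23, 1.98], [-2.94, 2.94]. Speed limits (rad/s): [2.57, 2.57, 3.14, 3.14, 3.14, 3.14, 3.14].

INTERFACE

Orientations are given as a 3x3 rotation matrix whose columns are the frame's x, y, z axes.
In Python, from cell import arm gives the robot as it stands.
- The arm moves only by the tool step_arm, never from a script. Its argument "motion" is a list of rows, each a list of 4 numbers: the shift along the tool's x, y, z in cm, then the turn about the tool's z in degrees. A call has 1 to 5 rows; each row shifts and turns the commanded pose from where the row before left it, along the tool's axes as they then stand; what a row does not reach is not made up. A row lasts 1/10 s, in which the tool goes at most 50 mm and 8.59 degrees, less where a joint would pass 70% of its speed; a pose out of reach is approached as far as the arm can. A call with a gripper value outside its range is refused whole. "claw" is the opening, from 0 (shut) to 1 (fully open), set as the call begins (left out, the last holds). The fingers move at their own pace and stop on an object; the grip force is fixed at half the most. Time passes only in rows, so rows that do not move let the fingers close. It gives the time, the measured TCP pose, the force and the opening at its end, in the units of the state.
- arm.sense(): the state, without advancing time (a new reading comes with each control period).
- arm.get_image(name): name is "scene" or "top" or "wrist"; returns a dict with "frame" (420x560x3 uint8, red, green, blue), "camera_matrix" (3x3 intrinsics, pixels), "R" (3x3) and "t" (3): a world point X has camera coordinates R X + t. Camera axes: x right, y down, z forward; pixel columns grow to the right and rows downward; lengths in mm; the calibration is good to about 2 mm. A picture is of the moment at which its call begins. There is no depth.
- arm.finish_job(): hands the job in, once; it reports no verdict.
The state is a dict: "time_s": time; "joints": joint angles; "qvel": joint speeds; "tau": joint torques, N m; "ee_pos": TCP position; "eef_rot": TCP orientation; "ft_force": force on the tool from outside, world axes, zero at the start; "ft_torque": the same for the moment, N m; "gripper_width": opening from 0.0 (shut) to 1.0 (fully open).
Only numpy, scipy, OpenCV 4.12 (cv2) and the standard library are available. Lean on these libraries where they do the work, as an engineer would, in place of code of your own. Each camera call takes 0.05 s, during which the arm holds its last target. There are 200 camera calls.

## Working session

There is one attempt and no reset: what is moved stays moved. The work goes in short steps, Python scripts to look and compute and a tool call to move; the robot and the scene stay as the last step left them, time stands still between calls to the robot, and variables do not carry over. Pictures are saved under pics/ and viewed, about 8 in all and at most 12, crops included, and the job is handed in when it is done.

Besides the shell and the picture viewer there is one more tool, called after "Emit:" as a command line: name --pt "numbers of a row" for each row, then --argument value for the rest. step_arm: Moves the arm, as the interface text tells. Its arguments: {"type":"object","properties":{"motion":{"type":"array"},"claw":{"type":"number"}},"required":["motion"]}

```bash
mkdir -p pics; ls; python3 - <<'E'
from cell import arm
import cv2,numpy as np
for n in("scene","top"):
    d=arm.get_image(n); cv2.imwrite(f"pics/{n}0.png",d["frame"][:,:,::-1])
    np.savez(f"pics/{n}0.npz",**d); print(n,d["camera_matrix"],d["R"],d["t"])
s=arm.sense();print(s)
E
```

```text
pics
scene [[422.35095342   0.         278.77475651]
 [  0.         422.35095342 205.83083683]
 [  0.           0.           1.        ]] [[-0.44543227  0.89523873  0.01173512]
 [ 0.55050297  0.28419628 -0.78497067]
 [-0.70607122 -0.34319105 -0.61942178]] [ 311.91299785 -233.62552278 1612.20776695]
top [[532.02997183   0.         287.61556105]
 [  0.         532.02997183 209.87464202]
 [  0.           0.           1.        ]] [[-0.01570652 -0.99971802 -0.01780993]
 [-0.99332078  0.01763745 -0.11402961]
 [ 0.11431158  0.01589996 -0.9933177 ]] [   3.0305186   588.68041417 1633.67806046]
{'time_s': 0.1, 'joints': array([ 1.03625244,  0.6292132 ,  0.03844787,  1.51823188, -0.02697737,
        0.99629908, -0.0200028 ]), 'qvel': array([ 9.68136824e-04, -1.89076745e-03,  2.12926582e-03, -2.56093481e-03,
        1.65138457e-03,  3.78705505e-05, -2.03613897e-04]), 'tau': array([ 2.60386965e-03, -5.50792480e+01,  1.14663821e+00, -1.87116069e+01,
       -5.23613824e-02,  1.92273420e-02,  4.84040618e-05]), 'ee_pos': array([ 293.40695999, -579.36316617,  204.68389464]), 'eef_rot': array([[ 8.92132920e-01,  4.51772358e-01, -7.68276254e-04],
       [ 4.51773010e-01, -8.92131756e-01,  1.44154443e-03],
       [-3.41537183e-05, -1.63313571e-03, -9.99998666e-01]]), 'ft_force': array([-0.72138228,  0.33965974, -0.12368735]), 'ft_torque': array([0.00090995, 0.02129248, 0.10768389]), 'gripper_width': 1.0027505565586616}
```

View pics/scene0.png

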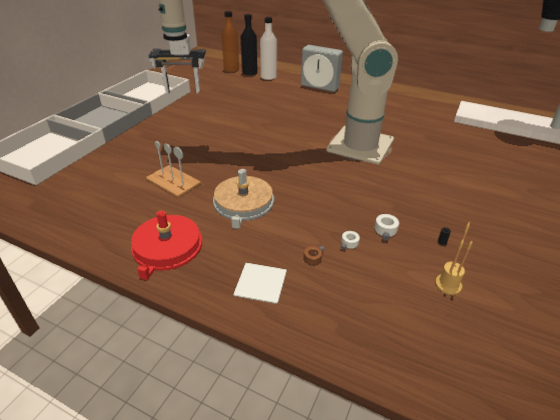

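View pics/top0.png

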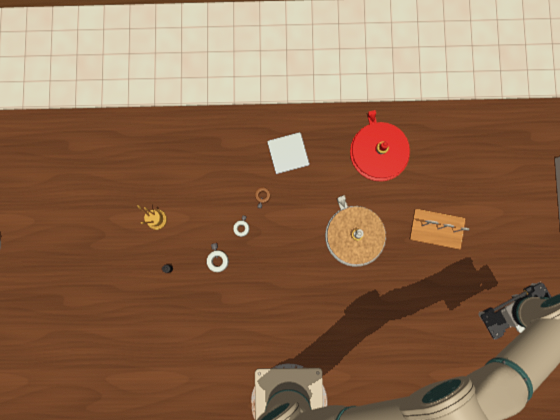

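Three rings appear in the top view: brown at (262,195), which is excluded, a large white one at (217,261) and a small white one at (241,228), which is the one meant. The cork stand is at (356,236) with its pointer at (342,202), and the red stand at (381,150) is excluded. I'll measure these and confirm with an enlarged crop.

```bash
cat > h.py <<'E'
import numpy as np,cv2
def ray(d,u,v,z):
    K,R,t=d["camera_matrix"],d["R"],d["t"]
    c=-R.T@t; r=R.T@np.linalg.solve(K,[u,v,1.]); return c+r*(z-c[2])/r[2]
def proj(d,X):
    p=d["camera_matrix"]@(d["R"]@np.asarray(X,float)+d["t"]); return p[:2]/p[2]
def blobs(m,mina=20):
    n,l,s,c=cv2.connectedComponentsWithStats(m.astype(np.uint8)); return [(i,s[i],c[i]) for i in range(1,n) if s[i][4]>=mina],l
E
python3 - <<'E'
from h import *
d=np.load("pics/top0.npz"); f=d["frame"]; hsv=cv2.cvtColor(f,cv2.COLOR_RGB2HSV)
def ell(m,z,name):
    for c in cv2.findContours(m.astype(np.uint8),cv2.RETR_EXTERNAL,cv2.CHAIN_APPROX_NONE)[0]:
        if len(c)>=15 and cv2.contourArea(c)>60:
            (u,v),ax,a=cv2.fitEllipse(c); p=ray(d,u,v,z); sc=532/(d["R"]@p+d["t"])[2]
            print(name,np.round([u,v],1),np.round(p,1),"diam",np.round(np.array(ax)/sc,1))
z=np.zeros(f.shape[:2],bool)
m=z.copy(); m[210:280,195:262]=True
ell(m&(hsv[...,2]>150)&(hsv[...,1]<70),24,"ring")
m=z.copy(); m[195:275,315:395]=True
ell(m&(hsv[...,2]>110)&(hsv[...,1]>60)&(hsv[...,0]<25)&(f[...,0]>150),35,"cork")
a=cv2.resize(f[185:280,190:275],None,fx=6,fy=6,interpolation=cv2.INTER_CUBIC)
b=cv2.resize(f[190:270,320:400],None,fx=5,fy=5,interpolation=cv2.INTER_CUBIC)
o=np.zeros((570,910,3),np.uint8);o[:,:510]=a;o[:400,510:910]=b
cv2.imwrite("pics/c1.png",cv2.resize(o,(800,501))[:,:,::-1])
# dark screw pixels near rings
v=hsv[...,2]; 
for (x0,x1,y0,y1) in ((232,256,212,224),(205,225,240,252),(335,350,192,212)):
    print(v[y0:y1,x0:x1])
E
```

```text
ring [216.7 261. ] [432.8 217.5  24. ] diam [62.6 64.5]
ring [240.6 228.2] [534.5 142.   24. ] diam [46.3 47. ]
cork [356.2 235. ] [ 506.3 -218.7   35. ] diam [176.8 179.3]
[[122 123 122 122 122 123 123 121 122 122 121 122 122 122 121 122 121 121
  121 120 119 119 120 119]
 [120 120 120 119 120 119 119 119 119 119 119 120 119 118 119 117 117 118
  117 117 117 118 118 117]
 [120 121 120 118 119 119 118 118 119 119 119 118 119 118 120 120 119 118
  118 118 117 117 117 117]
 [124 125 123 123 123 122 122 123 123 122 109 106 100  99 118 122 123 120
  121 121 120 120 118 120]
 [126 125 123 124 124 122 121 122 123 121  99 108 108  92  94 118 121 119
  117 118 120 118 119 119]
 [122 121 121 121 121 120 121 121 121 113 100 120 117  98  89 117 119 118
  117 117 117 116 117 117]
 [122 122 121 120 120 120 120 120 120 102 104 133 114  90 109 120 120 120
  119 118 117 117 118 118]
 [122 123 121 122 121 119 119 116 117 106  96 119  91  76 116 124 121 122
  121 120 119 120 119 119]
 [120 121 120 120 117 117 122 120 123 123 118 127 104  98 117 121 120 120
  119 119 120 119 119 118]
 [116 117 115 112 
[... 1867 characters left out ...]
3 113]
 [117 114  91 118 170 179 172 182 175 157 127 111 112 112 113]
 [114 114 105 102 129 142 142 167 166 153 167 127 112 113 113]
 [112 114 110 105 179 144 124 151 155 150 200 166 121 114 116]
 [118 118 115 113 179 190 143 133 139 142 210 184 129 116 117]
 [125 123 121 122 167 211 196 143 121 133 212 206 143 117 114]
 [125 123 122 120 143 209 217 197 140 129 210 215 167 132 126]
 [121 121 120 116 119 179 214 218 193 154 193 193 148 157 190]
 [119 119 120 118 113 132 207 203 185 161 168 187 185 201 213]
 [120 120 118 119 114 121 175 154 158 187 189 201 211 216 205]
 [123 122 121 131 116 119 159 182 187 205 215 216 215 211 193]
 [129 123 120 146 141 172 192 208 203 201 214 215 210 209 198]]
```

View pics/c1.png

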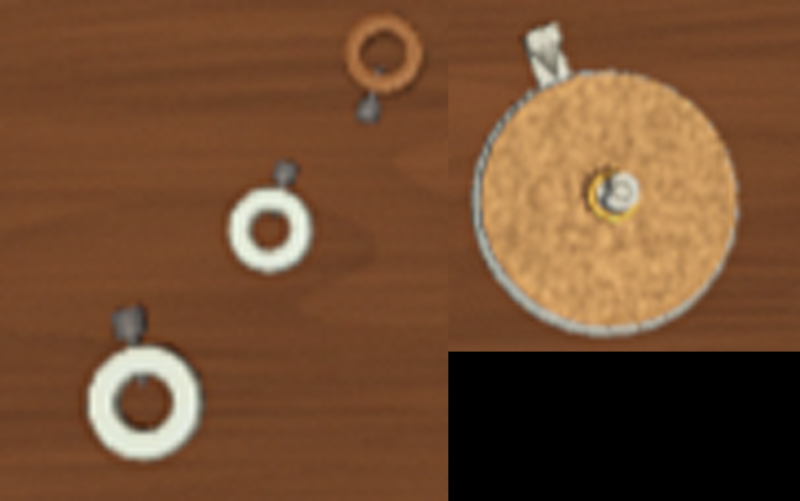

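The crop confirms that the small white ring at (241,228) measures about 47 mm across against 64 mm for the larger one, so it is the collar. Its screw head is at about (244,218). The cork stand's block is at about (342,199), and the dark side of its spindle, probably the flat, faces left (+y).

```bash
python3 - <<'E'
from h import *
d=np.load("pics/top0.npz"); f=d["frame"].astype(int)
c=np.array([506.3,-218.7])
m=(f.max(2)>140)&(f.max(2)-f.min(2)<40); r=np.zeros_like(m); r[194:206,336:347]=1
for i,s,ct in blobs(m&r)[0]: 
    p=ray(d,*ct,30); print("ptr",ct,s,p,np.hypot(*(p[:2]-c)),np.arctan2(*(p[:2]-c)[::-1]))
k=ray(d,240.6,228.2,24)[:2]; p=ray(d,244.0,217.9,15)[:2]; print("screw",p-k,np.hypot(*(p-k)),np.arctan2(*(p-k)[::-1]))
# spindle nose bright
print("nose proj",proj(d,[506.3,-218.7,117]),proj(d,[506.3,-218.7,35]))
d=np.load("pics/scene0.npz")
for X in ([506.3,-218.7,117],[506.3,-218.7,94],[534.5,142,24]): print(proj(d,X))
f=d["frame"][150:250,190:370]; cv2.imwrite("pics/c2.png",cv2.resize(f,None,fx=4.4,fy=4.4,interpolation=cv2.INTER_CUBIC)[:,:,::-1])
E
```

```text
ptr [341.78125  200.515625] [338 196   9  10  64] [ 615.64525855 -177.39119375   30.        ] 116.88799356922294 0.36120853711084244
screw [ 33.27439363 -10.02620839] 34.75212405157734 -0.2926664845064429
nose proj [359.24734662 233.08140392] [356.18828922 234.94703627]
[242.4873009  169.24908449]
[242.80422071 175.65575685]
[351.34204967 235.44947772]
```

View pics/c2.png

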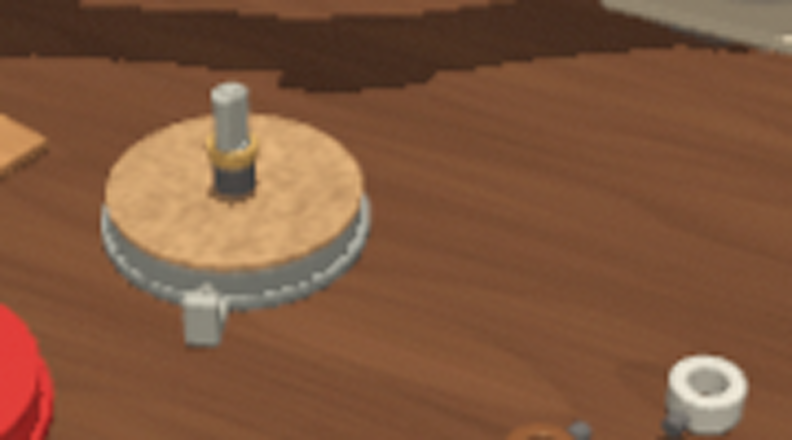

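The scene crop shows the cork stand with its pointer towards the front (block at about (205,315) in the crop). The collar with its screw is at (705,390). I'm going above the spindle.

Emit:
step_arm --pt "3.5 -2.3 0 0" --pt "3.5 -2.3 0 0" --pt "3.5 -2.3 0 0" --pt "3.5 -2.3 0 0" --pt "3.5 -2.2 0 0"

```text
time_s: 0.6
ee_pos: [398.7, -397.3, 205.2]
eef_rot: [[0.892, 0.452, -0.001], [0.452, -0.892, 0.001], [-0.0, -0.001, -1.0]]
ft_force: [1.1, -0.5, 0.2]
gripper_width: 0.998
```

Emit:
step_arm --pt "3.5 -2.3 0 0" --pt "3.5 -2.3 0 0" --pt "3.5 -2.3 0 0" --pt "3.5 -2.3 0 0" --pt "3.8 -2.0 0 0"

```text
time_s: 1.1
ee_pos: [506.5, -217.1, 205.3]
eef_rot: [[0.892, 0.452, -0.001], [0.452, -0.892, 0.0], [-0.001, -0.001, -1.0]]
ft_force: [-0.0, -0.7, -0.2]
gripper_width: 1.001
```

Emit:
step_arm --pt "0 0 0 8" --pt "0 0 0 8" --pt "0 0 0 8" --pt "0 0 0 8" --pt "0 0 0 8"

```text
time_s: 1.6
ee_pos: [506.2, -218.6, 205.2]
eef_rot: [[0.973, -0.233, -0.001], [-0.233, -0.973, 0.0], [-0.001, -0.0, -1.0]]
ft_force: [0.1, -0.6, -0.5]
gripper_width: 1.004
```

```bash
cat >> h.py <<'E'
def state(arm):
    s=arm.sense(); R=s["eef_rot"]; print("t",s["time_s"],"pos",np.round(s["ee_pos"],1),"yaw_x",round(np.arctan2(R[1,0],R[0,0]),4),"yaw_y",round(np.arctan2(R[1,1],R[0,1]),4),"F",np.round(s["ft_force"],1),"T",np.round(s["ft_torque"],2),"w",round(s["gripper_width"]*94,1),"q",np.round(s["joints"],2)); return s
def grab(arm,n,f):
    d=arm.get_image(n); cv2.imwrite(f"pics/{f}.png",d["frame"][:,:,::-1]); np.savez(f"pics/{f}.npz",**d); return d
E
python3 - <<'E'
from h import *
from cell import arm
state(arm); d=grab(arm,"wrist","w1"); print("cam",-d["R"].T@d["t"],d["R"]); print(proj(d,[506.3,-218.7,117]),proj(d,[506.3,-218.7,75]))
E
```

```text
t 1.6 pos [ 506.2 -218.6  205.2] yaw_x -0.235 yaw_y -1.8058 F [ 0.1 -0.6 -0.5] T [ 0.06 -0.02 -0.08] w 94.3 q [ 0.21  0.5   0.22  1.8  -0.14  0.86 -1.31]
cam [ 587.60426837 -237.8907079   382.67250021] [[-2.31442197e-01 -9.72848508e-01  5.38069635e-04]
 [-9.32117256e-01  2.21910464e-01  2.86204765e-01]
 [-2.78553282e-01  6.57383157e-02 -9.58168327e-01]]
[279.49922884 215.57074926] [279.47275903 201.23790152]
```

View pics/w1.png

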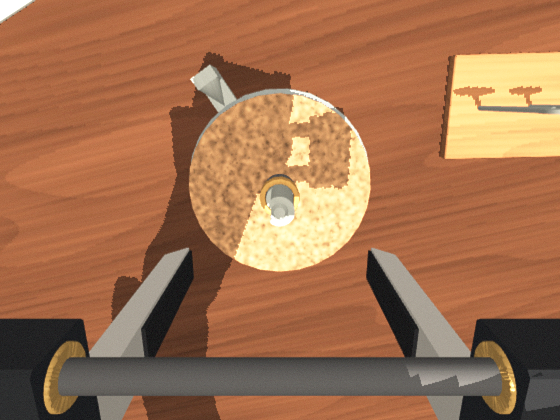

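In the wrist view the spindle nose is at (279,213), which matches the projection of my estimate. The pointer block is at (208,78) with its cone towards the disc. I'm enlarging the spindle top and the pointer.

```bash
python3 - <<'E'
from h import *
d=np.load("pics/w1.npz"); f=d["frame"]
a=cv2.resize(f[165:235,245:315],None,fx=8,fy=8,interpolation=cv2.INTER_CUBIC)
b=cv2.resize(f[45:115,180:210+0],None,fx=8,fy=8,interpolation=cv2.INTER_CUBIC)
cv2.imwrite("pics/c3.png",np.hstack([a,b])[:,:,::-1])
c=np.array([506.3,-218.7])
for u,v in ((203,75),(208,70),(215,80),(196,78),(224,104),(208,78)):
  for z in(34,):
    p=ray(d,u,v,z)[:2]-c; print((u,v),np.round(p,1),np.hypot(*p),np.arctan2(p[1],p[0]))
E
```

```text
(203, 75) [120.   42.4] 127.28952929662806 0.339586195401534
(208, 70) [123.   36.8] 128.41477019489474 0.29063705580348176
(215, 80) [113.4  33.1] 118.14271507483079 0.2835770843594846
(196, 78) [119.   49.3] 128.84707928845452 0.3926451105710297
(224, 104) [91.4 30.8] 96.50408131942022 0.3252873972999749
(208, 78) [116.5  38.7] 122.79941872530351 0.3209395049812752
```

View pics/c3.png

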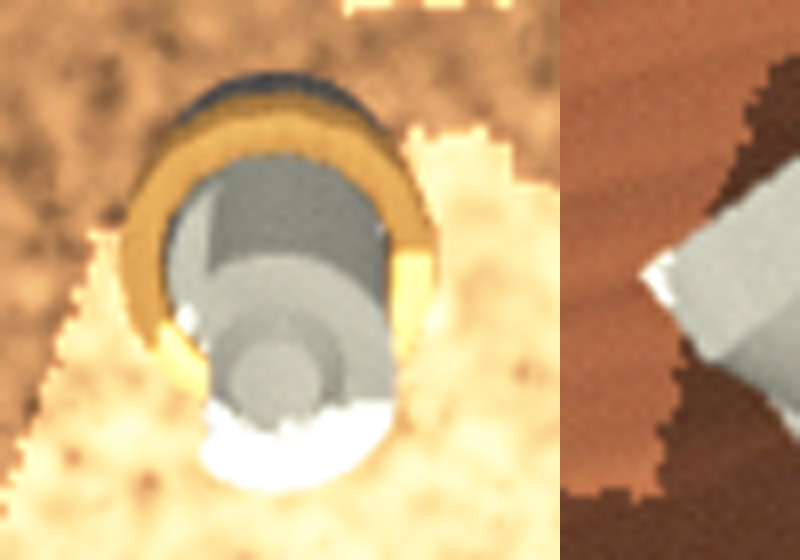

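```bash
python3 - <<'E'
from h import *
d=np.load("pics/w1.npz"); f=d["frame"]
cv2.imwrite("pics/c4.png",cv2.resize(f[55:125,180:250],None,fx=8,fy=8,interpolation=cv2.INTER_CUBIC)[:,:,::-1])
a=ray(d,271.5,198.1,113);b=ray(d,270.5,220.6,113); e=(a-b)[:2]; print(a,b,np.hypot(*e),"edge yaw",np.arctan2(e[1],e[0]),"normal",np.arctan2(e[0],-e[1]))
E
```

```text
[ 520.19093134 -215.68772817  113.        ] [ 502.69270499 -210.602097    113.        ] 18.22228223683747 edge yaw -0.28284486175881746 normal 1.287951465036079
```

View pics/c4.png

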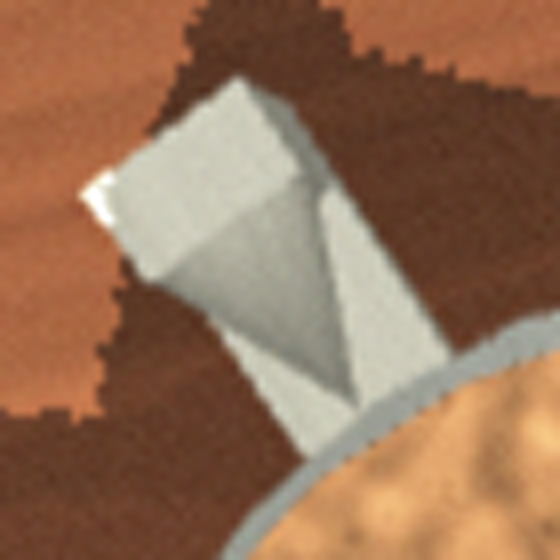

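```bash
python3 - <<'E'
from h import *
d=np.load("pics/w1.npz"); c=np.array([506.3,-218.7])
P=np.array([ray(d,180+u/8,55+v/8,34)[:2] for u,v in((83,192),(238,78),(300,175),(148,280))]); print(P)
print([np.hypot(*(P[i]-P[i-1])) for i in range(4)])
for a in (P.mean(0)-c,P[0]-P[3],P[1]-P[2],np.array([[0,1],[-1,0]])@(P[0]-P[1]),np.array([[0,1],[-1,0]])@(P[3]-P[2])): print(np.hypot(*a),np.arctan2(a[1],a[0]))
E
```

```text
[[ 625.70442805 -164.19188685]
 [ 633.19048867 -184.68681303]
 [ 621.76039691 -188.591756  ]
 [ 614.94020419 -168.5718113 ]]
[np.float64(11.621198455415104), np.float64(21.819328645804433), np.float64(12.078724157401574), np.float64(21.149780489499786)]
124.93776339959865 0.3444548458874702
11.621198455415104 0.386437415845914
12.078724157401574 0.3292052018641193
21.819328645804433 0.35020788083948656
21.149780489499786 0.32833887534955186
```

The pointer yaw is 0.343 and the block centre is 125 mm out, against 124 given. The flat yaw is about 1.29, so the table stands at about 0.95, which is within its range. I'm aligning, shifting 2.5 mm to the middle of the D section, descending and gripping.

Emit:
step_arm --pt "0 0.25 0 2.6" --pt "0 0 3.5 0" --pt "0 0 3.5 0" --pt "0 0 3.0 0" --pt "0 0 2.3 0"

```text
time_s: 2.15
ee_pos: [505.0, -220.6, 80.5]
eef_rot: [[0.963, -0.269, -0.002], [-0.269, -0.963, 0.001], [-0.002, -0.001, -1.0]]
ft_force: [0.0, -0.5, 0.3]
gripper_width: 0.999
```

```bash
python3 - <<'E'
from h import *
from cell import arm
state(arm)
E
```

```text
t 2.15 pos [ 505.  -220.6   80.5] yaw_x -0.2719 yaw_y -1.8427 F [ 0.  -0.5  0.3] T [0.07 0.06 0.07] w 93.9 q [ 0.25  0.67  0.17  1.91 -0.2   0.58 -1.29]
```

Emit:
step_arm --pt "0 0 0 0" --pt "0 0 0 0" --pt "0 0 0 0" --pt "0 0 0 0" --pt "0 0 0 0" --claw 0

```text
time_s: 2.65
ee_pos: [506.6, -221.4, 83.6]
eef_rot: [[0.963, -0.271, 0.002], [-0.271, -0.963, -0.001], [0.002, 0.0, -1.0]]
ft_force: [-0.3, -0.3, -0.2]
gripper_width: 0.609
```

```bash
python3 - <<'E'
from h import *
from cell import arm
state(arm)
E
```

```text
t 2.65 pos [ 506.6 -221.4   83.6] yaw_x -0.2744 yaw_y -1.8452 F [-0.3 -0.3 -0.2] T [0.12 0.02 0.03] w 57.3 q [ 0.25  0.67  0.18  1.91 -0.2   0.58 -1.29]
```

Emit:
step_arm --pt "0 0 0 0" --pt "0 0 0 0" --pt "0 0 0 0" --pt "0 0 0 0" --pt "0 0 0 0"

```text
time_s: 3.15
ee_pos: [506.0, -220.8, 82.5]
eef_rot: [[0.963, -0.271, -0.0], [-0.271, -0.963, 0.001], [-0.0, -0.0, -1.0]]
ft_force: [-0.1, -1.2, -0.5]
gripper_width: 0.197
```

Emit:
step_arm --pt "0 0 0 0" --pt "0 0 0 0" --pt "0 0 0 0" --pt "0 0 0 0" --pt "0 0 0 0"

```text
time_s: 3.65
ee_pos: [506.0, -220.9, 82.4]
eef_rot: [[0.963, -0.271, -0.0], [-0.271, -0.963, 0.0], [-0.0, -0.0, -1.0]]
ft_force: [-0.3, 2.1, 1.1]
gripper_width: 0.197
```

```bash
python3 - <<'E'
from h import *
from cell import arm
state(arm)
E
```

```text
t 3.65 pos [ 506.  -220.9   82.4] yaw_x -0.2746 yaw_y -1.8453 F [-0.3  2.1  1.1] T [ 0.61 -0.09  0.03] w 18.5 q [ 0.25  0.67  0.18  1.91 -0.2   0.58 -1.29]
```

The width is 18.5 mm, so the grip is across the flat. Turning about the spindle axis.

Emit:
step_arm --pt "-0.03 0 0 6" --pt "-0.03 0 0 7" --pt "-0.03 0 0 7" --pt "-0.03 0 0 7" --pt "-0.03 0 0 7"

```text
time_s: 4.15
ee_pos: [505.2, -219.2, 82.5]
eef_rot: [[0.643, -0.766, 0.001], [-0.766, -0.643, 0.001], [-0.001, -0.001, -1.0]]
ft_force: [0.9, 3.3, -0.9]
gripper_width: 0.195
```

Emit:
step_arm --pt "-0.03 0 0 7" --pt "-0.03 0 0 7" --pt "-0.03 0 0 6.6" --pt "0 0 0 0" --pt "0 0 0 0"

```text
time_s: 4.65
ee_pos: [505.2, -218.1, 82.5]
eef_rot: [[0.34, -0.94, 0.001], [-0.94, -0.34, 0.002], [-0.001, -0.002, -1.0]]
ft_force: [3.6, 5.0, -0.1]
gripper_width: 0.195
```

```bash
python3 - <<'E'
from h import *
from cell import arm
state(arm)
E
```

```text
t 4.65 pos [ 505.2 -218.1   82.5] yaw_x -1.2237 yaw_y -2.7945 F [ 3.6  5.  -0.1] T [ 1.23 -0.8  -0.04] w 18.3 q [ 0.08  0.7   0.44  1.92 -0.49  0.63 -1.96]
```

Emit:
step_arm --pt "0 0 0 0" --pt "0 0 0 0" --pt "0 0 0 0" --pt "0 0 0 0" --pt "0 0 0 0" --claw 1

```text
time_s: 5.15
ee_pos: [504.0, -220.1, 82.5]
eef_rot: [[0.336, -0.942, -0.0], [-0.942, -0.336, -0.0], [0.0, 0.0, -1.0]]
ft_force: [-0.0, -0.4, -0.1]
gripper_width: 0.581
```

Emit:
step_arm --pt "0 0 0 0" --pt "0 0 -3 0" --pt "0 0 -4 0" --pt "0 0 -4 0" --pt "0 0 -1.3 0"

```text
time_s: 5.65
ee_pos: [505.9, -221.2, 209.2]
eef_rot: [[0.336, -0.942, 0.006], [-0.942, -0.336, -0.003], [0.004, -0.005, -1.0]]
ft_force: [-0.6, -0.0, 1.0]
gripper_width: 0.987
```

```bash
python3 - <<'E'
from h import *
from cell import arm
state(arm); d=grab(arm,"wrist","w2"); f=d["frame"]
print(proj(d,[507,-218,117]))
n=np.array([np.cos(.343),np.sin(.343)]); print(proj(d,[*(np.array([507,-218])+124*n),34]))
u,v=map(int,proj(d,[507,-218,113]))
a=cv2.resize(f[v-30:v+30,u-40:u+40],None,fx=8,fy=8,interpolation=cv2.INTER_CUBIC); b=cv2.resize(f,(320,240)); o=np.zeros((480,960,3),np.uint8); o[:,:640]=a;o[:240,640:]=b
cv2.imwrite("pics/c5.png",cv2.resize(o,(800,400))[:,:,::-1]); print(u,v)
E
```

```text
t 5.65 pos [ 505.9 -221.2  209.2] yaw_x -1.2279 yaw_y -2.7987 F [-0.6 -0.   1. ] T [ 0.07 -0.04 -0.01] w 92.8 q [-0.01  0.54  0.57  1.81 -0.36  0.9  -2.08]
[277.08043845 217.95395826]
[154.2425624  192.70848555]
277 216
```

View pics/c5.png

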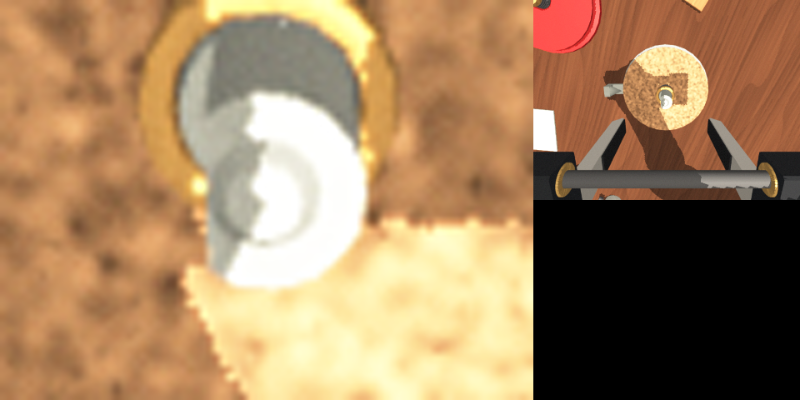

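The flat now faces left in the image, towards the pointer block at (613,90) in the inset. Before moving on I'm checking this numerically.

```bash
python3 - <<'E'
from h import *
d=np.load("pics/w2.npz"); f=d["frame"].astype(int)
a=ray(d,268.8,202.5,113);b=ray(d,268.05,225.75,113); e=(a-b)[:2]; print("flat normal",np.arctan2(e[0],-e[1]))
u,v=map(int,proj(d,[507+116.8,-218+41.7,34])); m=np.zeros(f.shape[:2],bool); m[v-22:v+22,u-22:u+20]=1
m&=(f.max(2)-f.min(2)<30)&(f.min(2)>110)
for i,s,c in blobs(m)[0]: p=ray(d,*c,34)[:2]-[507,-218]; print(c,s,np.hypot(*p),np.arctan2(p[1],p[0]))
E
```

```text
flat normal 0.3049196845523409
[160.67066895 188.69296741] [148 176  26  27 583] 117.24708989795762 0.3077086846847621
```

Emit:
step_arm --pt "-4.1 -1.9 0 0" --pt "-4.1 -1.9 0 0" --pt "-4.1 -1.9 0 0" --pt "-4.1 -1.9 0 0" --pt "-4.1 -1.9 0 0"

```text
time_s: 6.2
ee_pos: [523.7, 7.2, 204.1]
eef_rot: [[0.336, -0.942, -0.002], [-0.942, -0.336, -0.0], [-0.001, 0.002, -1.0]]
ft_force: [0.4, -0.1, -0.0]
gripper_width: 1.0
```

Emit:
step_arm --pt "-4.2 -1.8 0 0" --pt "-4.2 -1.8 0 0" --pt "-4.2 -1.8 0 0" --pt "0 0 0 -7.6" --pt "0 0 0 -7.6"

```text
time_s: 6.7
ee_pos: [531.7, 144.5, 203.4]
eef_rot: [[0.58, -0.815, -0.003], [-0.815, -0.58, -0.001], [-0.001, 0.003, -1.0]]
ft_force: [-0.3, -2.1, 0.1]
gripper_width: 1.001
```

Emit:
step_arm --pt "0 0 0 -7.7" --pt "0 0 0 -7.7" --pt "0 0 0 -7.7" --pt "0 0 0 -7.7" --pt "0 0 0 -7.6"

```text
time_s: 7.2
ee_pos: [532.0, 142.1, 203.8]
eef_rot: [[0.959, -0.282, -0.003], [-0.282, -0.959, -0.0], [-0.002, 0.001, -1.0]]
ft_force: [-0.0, -0.1, 0.9]
gripper_width: 1.0
```

```bash
python3 - <<'E'
from h import *
from cell import arm
state(arm); d=grab(arm,"wrist","w3"); f=d["frame"]
print(proj(d,[534.5,142,24]))
cv2.imwrite("pics/w3s.png",f[40:340,80:480,::-1])
E
```

```text
t 7.2 pos [532.  142.1 203.8] yaw_x -0.2863 yaw_y -1.8571 F [-0.  -0.1  0.9] T [0.07 0.01 0.05] w 94.0 q [-0.52  0.51  0.32  1.8  -0.2   0.87 -1.97]
[278.44818029 185.84556506]
```

View pics/w3s.png

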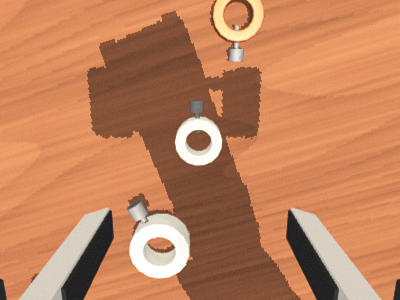

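The collar is at about (278,178) with its screw head at (277,146). The larger ring at (240,285) and the brown one at (317,55) are clear of the fingers. I'm refining the collar position.

```bash
python3 - <<'E'
from h import *
d=np.load("pics/w3.npz"); f=d["frame"].astype(int)
m=np.zeros(f.shape[:2],bool); m[135:215,245:315]=1
w=m&(f.max(2)-f.min(2)<40)&(f.min(2)>185)
ct=max(cv2.findContours(w.astype(np.uint8),cv2.RETR_EXTERNAL,cv2.CHAIN_APPROX_NONE)[0],key=cv2.contourArea)
e=cv2.fitEllipse(ct); k=ray(d,*e[0],24); print(e,k, np.array(e[1])/d["camera_matrix"][0,0]*(d["R"]@k+d["t"])[2])
h=m&(f.max(2)-f.min(2)<25)&(f.max(2)<110); h[165:]=0
for i,s,c in blobs(h)[0]:
    p=ray(d,*c,14); q=(p-k)[:2]; print(c,s,p,np.hypot(*q),np.arctan2(q[1],q[0]))
b=m&(f.max(2)<150); b[:165]=0
E
```

```text
((278.10089111328125, 181.0052032470703), (45.54515075683594, 46.84973907470703), 177.0877227783203) [539.37130244 140.93234285  24.        ] [45.74098271 47.05118041]
[272.61290323 143.32258065] [270 140  12  10  31] [575.78758579 135.9720257   14.        ] 36.752556911274475 -0.13537836717839255
```

```bash
python3 - <<'E'
from h import *
d=np.load("pics/w3.npz"); f=d["frame"].astype(int)
print([(v,*f[v,278]) for v in range(134,212)])
print([(u,f[176,u,2]) for u in range(250,308)])
for z in(0,24): print(z,[np.round(proj(d,[x,141,z]),1) for x in (510,534,558)])
E
```

```text
[(134, np.int64(133), np.int64(84), np.int64(60)), (135, np.int64(133), np.int64(82), np.int64(57)), (136, np.int64(137), np.int64(86), np.int64(56)), (137, np.int64(134), np.int64(83), np.int64(58)), (138, np.int64(134), np.int64(83), np.int64(57)), (139, np.int64(130), np.int64(86), np.int64(65)), (140, np.int64(100), np.int64(95), np.int64(92)), (141, np.int64(124), np.int64(121), np.int64(116)), (142, np.int64(128), np.int64(122), np.int64(120)), (143, np.int64(123), np.int64(118), np.int64(112)), (144, np.int64(121), np.int64(118), np.int64(113)), (145, np.int64(130), np.int64(124), np.int64(120)), (146, np.int64(133), np.int64(125), np.int64(123)), (147, np.int64(129), np.int64(123), np.int64(120)), (148, np.int64(128), np.int64(123), np.int64(121)), (149, np.int64(119), np.int64(113), np.int64(112)), (150, np.int64(121), np.int64(116), np.int64(113)), (151, np.int64(121), np.int64(116), np.int64(115)), (152, np.int64(120), np.int64(114), np.int64(108)), (153, np.int64(107), np.int64(103), np.int64(102)), (154, np.int64(114), np.int64(112), np.int64(108)), (155, np.int64(113), 
[... 3583 characters left out ...]
82, np.int64(56)), (283, np.int64(59)), (284, np.int64(52)), (285, np.int64(56)), (286, np.int64(55)), (287, np.int64(50)), (288, np.int64(48)), (289, np.int64(66)), (290, np.int64(172)), (291, np.int64(247)), (292, np.int64(247)), (293, np.int64(244)), (294, np.int64(244)), (295, np.int64(244)), (296, np.int64(244)), (297, np.int64(245)), (298, np.int64(246)), (299, np.int64(246)), (300, np.int64(240)), (301, np.int64(107)), (302, np.int64(51)), (303, np.int64(49)), (304, np.int64(56)), (305, np.int64(53)), (306, np.int64(63)), (307, np.int64(90))]
0 [array([285.7, 201.8]), array([279.5, 181. ]), array([273.1, 159.6])]
24 [array([286.1, 208. ]), array([279.5, 186. ]), array([272.7, 163.3])]
```

Wrist view and the spindle grips agree on the spindle axis at about (508.1,-218.9), so the top camera reads roughly 2 mm low in x. That puts the collar at about (537.5,141). To centre it well I'll close the jaws twice, 60° apart and clear of the screw.

Emit:
step_arm --pt "0.54 -0.05 0 7.5" --pt "0 0 2 7.5" --pt "0 0 4 7.5" --pt "0 0 4 7.5" --pt "0 0 4 0"

```text
time_s: 7.75
ee_pos: [537.5, 140.9, 63.0]
eef_rot: [[0.682, -0.732, -0.001], [-0.732, -0.682, -0.001], [0.0, 0.002, -1.0]]
ft_force: [-0.8, 0.5, -0.6]
gripper_width: 0.999
```

Emit:
step_arm --pt "0 0 3 0" --pt "0 0 2 0" --pt "0 0 0.7 0" --pt "0 0 0 0" --pt "0 0 0 0"

```text
time_s: 8.25
ee_pos: [538.9, 140.9, 9.0]
eef_rot: [[0.685, -0.729, 0.001], [-0.729, -0.685, -0.0], [0.001, -0.001, -1.0]]
ft_force: [1.3, 0.2, 0.7]
gripper_width: 1.0
```

Emit:
step_arm --pt "0 0 0 0" --pt "0 0 0 0" --pt "0 0 0 0" --pt "0 0 0 0" --pt "0 0 0 0" --claw 0.3

```text
time_s: 8.75
ee_pos: [538.6, 141.1, 8.7]
eef_rot: [[0.685, -0.728, 0.0], [-0.728, -0.685, 0.0], [0.0, -0.0, -1.0]]
ft_force: [-0.9, 0.2, -0.7]
gripper_width: 0.61
```

Emit:
step_arm --pt "0 0 0 0" --pt "0 0 0 0" --pt "0 0 0 0" --pt "0 0 0 0" --pt "0 0 0 0"

```text
time_s: 9.25
ee_pos: [538.5, 141.0, 8.5]
eef_rot: [[0.685, -0.728, 0.0], [-0.728, -0.685, 0.0], [-0.0, -0.0, -1.0]]
ft_force: [-0.4, -0.0, 1.4]
gripper_width: 0.511
```

```bash
python3 - <<'E'
from h import *
from cell import arm
state(arm)
E
```

```text
t 9.25 pos [538.5 141.    8.5] yaw_x -0.8158 yaw_y -2.3866 F [-0.4 -0.   1.4] T [0.11 0.13 0.03] w 48.1 q [-0.49  0.81  0.29  1.93 -0.47  0.47 -2.25]
```

Contact at 48.1 mm, which is the collar's diameter. I'm opening, lowering 4 mm, rotating -60° and gripping.

Emit:
step_arm --pt "0 0 0 0" --pt "0 0 0 0" --pt "0 0 0 0" --pt "0 0 0.4 -4" --pt "0 0 0 -8" --claw 0.75

```text
time_s: 9.75
ee_pos: [538.1, 141.0, 4.0]
eef_rot: [[0.824, -0.566, -0.001], [-0.566, -0.824, -0.001], [-0.0, 0.001, -1.0]]
ft_force: [-0.4, -0.1, 0.2]
gripper_width: 0.742
```

Emit:
step_arm --pt "0 0 0 -8" --pt "0 0 0 -8" --pt "0 0 0 -8" --pt "0 0 0 -8" --pt "0 0 0 -8"

```text
time_s: 10.25
ee_pos: [538.5, 140.9, 4.4]
eef_rot: [[0.995, 0.097, 0.0], [0.097, -0.995, -0.0], [0.0, 0.0, -1.0]]
ft_force: [1.0, -0.6, -0.6]
gripper_width: 0.754
```

Emit:
step_arm --pt "0 0 0 -8" --pt "0 0 0 0" --pt "0 0 0 0" --pt "0 0 0 0" --pt "0 0 0 0"

```text
time_s: 10.75
ee_pos: [538.5, 141.1, 4.5]
eef_rot: [[0.974, 0.228, 0.0], [0.228, -0.974, -0.0], [0.0, 0.0, -1.0]]
ft_force: [0.6, -0.2, -0.1]
gripper_width: 0.749
```

Emit:
step_arm --pt "0 0 0 0" --pt "0 0 0 0" --pt "0 0 0 0" --pt "0 0 0 0" --pt "0 0 0 0" --claw 0

```text
time_s: 11.25
ee_pos: [538.4, 141.1, 4.5]
eef_rot: [[0.973, 0.229, -0.0], [0.229, -0.973, 0.0], [0.0, -0.0, -1.0]]
ft_force: [-0.5, 1.0, 0.4]
gripper_width: 0.503
```

Emit:
step_arm --pt "0 0 0 0" --pt "0 0 0 0" --pt "0 0 0 0" --pt "0 0 0 0" --pt "0 0 0 0"

```text
time_s: 11.75
ee_pos: [538.5, 141.1, 4.5]
eef_rot: [[0.973, 0.229, 0.0], [0.229, -0.973, 0.0], [0.0, -0.0, -1.0]]
ft_force: [0.2, -0.4, -0.0]
gripper_width: 0.505
```

```bash
python3 - <<'E'
from h import *
from cell import arm
s=state(arm); p=s["ee_pos"][:2]; p1=np.array([538.5,141.0]); R=s["eef_rot"]
n1=np.array([-.728,-.685]); n2=R[:2,1]
c=np.linalg.solve([n1,n2],[n1@p1,n2@p]); print("collar before",c)
# 2nd close moved the collar only along n2; offset along tool x stays
print("offset in tool x (c-p)",(c-p)@R[:2,0], "y",(c-p)@R[:2,1])
E
```

```text
t 11.75 pos [538.5 141.1   4.5] yaw_x 0.2314 yaw_y -1.3394 F [ 0.2 -0.4 -0. ] T [ 0.16  0.05 -0.02] w 47.5 q [-0.33  0.79  0.04  1.92 -0.07  0.42 -1.58]
collar before [538.42480649 141.07991369]
offset in tool x (c-p) -0.031085418921988694 y 1.7009102373738838e-15
```

Emit:
step_arm --pt "0 0 -2 0" --pt "0 0 -4.5 0" --pt "0 0 -4.5 0" --pt "0 0 -3.5 0" --pt "0 0 0 0"

```text
time_s: 12.25
ee_pos: [541.9, 141.7, 154.3]
eef_rot: [[0.973, 0.229, 0.009], [0.229, -0.973, 0.003], [0.01, -0.0, -1.0]]
ft_force: [1.2, 1.1, -1.5]
gripper_width: 0.501
```

Emit:
step_arm --pt "-1.4 4.3 0 0" --pt "-1.4 4.3 0 0" --pt "-1.4 4.3 0 0" --pt "-1.4 4.3 0 0" --pt "-1.4 4.3 0 0"

```text
time_s: 12.75
ee_pos: [518.4, -86.0, 148.5]
eef_rot: [[0.973, 0.229, -0.002], [0.229, -0.973, 0.0], [-0.002, -0.0, -1.0]]
ft_force: [0.0, 0.2, -1.2]
gripper_width: 0.507
```

```bash
python3 - <<'E'
from h import *
from cell import arm
s=state(arm); d=grab(arm,"wrist","w4"); f=d["frame"]
z=s["ee_pos"][2]-4.5; c=s["ee_pos"][:2]
print("top",proj(d,[*c,z+24]))
x,y=map(int,proj(d,[*c,z+24]))
cv2.imwrite("pics/c6.png",cv2.resize(f[y-70:y+70,x-93:x+93],None,fx=4.3,fy=4.3,interpolation=cv2.INTER_CUBIC)[:,:,::-1]); print(x,y)
E
```

```text
t 12.75 pos [518.4 -86.  148.5] yaw_x 0.2315 yaw_y -1.3393 F [ 0.   0.2 -1.2] T [-0.02 -0.1   0.07] w 47.7 q [ 0.08  0.53  0.05  1.92 -0.04  0.69 -1.19]
top [279.38556602 282.59294511]
279 282
```

View pics/c6.png

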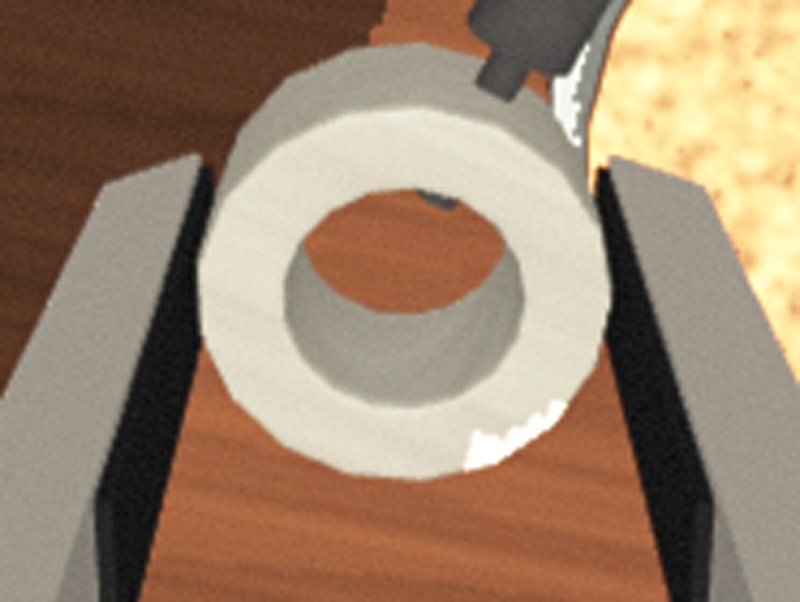

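The collar is held squarely, with its top centre at (404,293) in the crop. The screw points up and right, with its shaft at about (503,75).

```bash
python3 - <<'E'
from h import *
d=np.load("pics/w4.npz"); z=148.5-4.5
px=lambda u,v:(279-93+u/4.3,282-70+v/4.3)
c=ray(d,*px(404,293),z+24); print("top c",c)
for q in((503,75),(498,88),(512,60)): 
    p=(ray(d,*px(*q),z+12)-c)[:2]; print(np.hypot(*p),np.arctan2(p[1],p[0]))
t=(ray(d,*px(440,203),z+12)-c)[:2]; print("tip",np.hypot(*t),np.arctan2(t[1],t[0]))
# w1: D/nose top centre seen at ~ (279.4,212.5)
e=np.load("pics/w1.npz"); print("nose",ray(e,279.4,212.2,117)); 
E
```

```text
top c [519.77285558 -85.9923668  168.        ]
24.505527904941296 -0.25361579891701524
22.83659227923566 -0.26506515630037764
26.596627593241546 -0.25471707201216864
tip 7.017117494052431 -0.4240115544480227
nose [ 508.95027257 -219.25236613  117.        ]
```

Emit:
step_arm --pt "-1.35 4.2 0 0" --pt "-1.35 4.2 0 0" --pt "-1.35 4.3 0 0" --pt "0 0 0 -7" --pt "0 0 0 -7"

```text
time_s: 13.3
ee_pos: [508.0, -219.0, 148.3]
eef_rot: [[0.889, 0.459, -0.002], [0.459, -0.889, -0.0], [-0.002, -0.001, -1.0]]
ft_force: [-0.2, 0.6, -1.6]
gripper_width: 0.503
```

Emit:
step_arm --pt "0 0 0 -7" --pt "0 0 0 -7" --pt "0 0 0 -6.4" --pt "0 0 0 0" --pt "0 0 0 0"

```text
time_s: 13.8
ee_pos: [508.8, -217.1, 148.7]
eef_rot: [[0.676, 0.737, -0.001], [0.737, -0.676, 0.001], [-0.0, -0.001, -1.0]]
ft_force: [-0.6, -0.1, -1.1]
gripper_width: 0.51
```

```bash
python3 - <<'E'
from h import *
from cell import arm
s=state(arm); R=s["eef_rot"]; D=np.array([508.1,-218.9])-s["ee_pos"][:2]; print("tool shift mm",D@R[:2,0]-.4,D@R[:2,1])
d=grab(arm,"wrist","w5"); f=d["frame"]; c=s["ee_pos"]
x,y=map(int,proj(d,[*c[:2],c[2]+19.5])); print(x,y)
cv2.imwrite("pics/c7.png",cv2.resize(f[y-80:y+60,x-93:x+93],None,fx=4.3,fy=4.3,interpolation=cv2.INTER_CUBIC)[:,:,::-1])
E
```

```text
t 13.8 pos [ 508.8 -217.1  148.7] yaw_x 0.8289 yaw_y -0.7419 F [-0.6 -0.1 -1.1] T [ 0.01 -0.06  0.01] w 48.0 q [ 0.44  0.56 -0.13  1.85  0.11  0.74 -0.49]
tool shift mm -2.248559267131911 0.7068566766703877
279 282
```

View pics/c7.png

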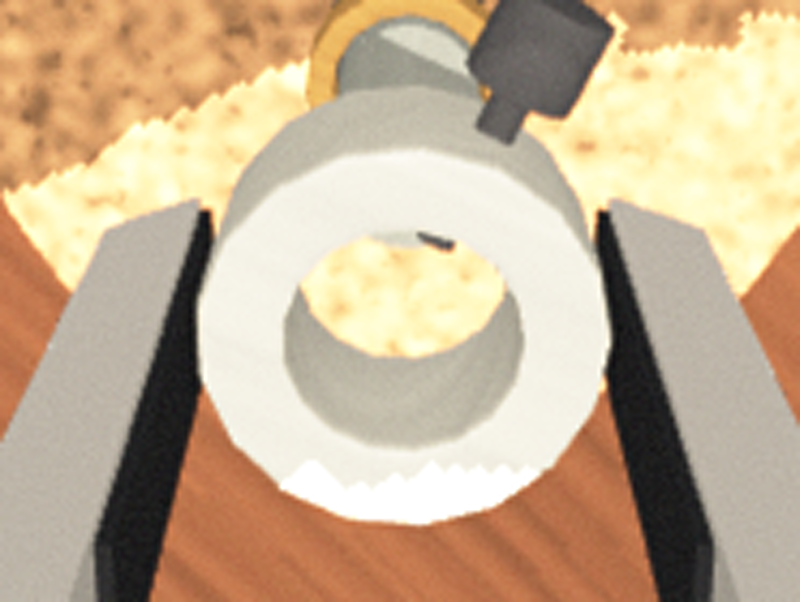

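The screw points towards the pointer, at a yaw of about 0.34 by tool rotation, and the spindle is visible just under the collar. I'm correcting xy and settling.

Emit:
step_arm --pt "-0.22 0.07 0 0" --pt "0 0 0 0" --pt "0 0 0 0" --pt "0 0 0 0" --pt "0 0 0 0"

```text
time_s: 14.35
ee_pos: [508.4, -219.3, 149.5]
eef_rot: [[0.674, 0.739, 0.0], [0.739, -0.674, -0.0], [0.0, 0.0, -1.0]]
ft_force: [0.1, 0.3, -1.3]
gripper_width: 0.504
```

```bash
cat > s.py <<'E'
from h import *
from cell import arm
s=state(arm); R=s["eef_rot"]; D=np.array([508.1,-218.9])-s["ee_pos"][:2]; print("tool shift mm",D@R[:2,0]-.4,D@R[:2,1])
E
python3 s.py
```

```text
t 14.35 pos [ 508.4 -219.3  149.5] yaw_x 0.8317 yaw_y -0.7391 F [ 0.1  0.3 -1.3] T [ 0.03 -0.06 -0.05] w 47.4 q [ 0.45  0.56 -0.13  1.85  0.11  0.74 -0.49]
tool shift mm -0.3444010269881764 -0.4730372655376623
```

Emit:
step_arm --pt "-0.03 -0.05 1.2 0" --pt "0 0 1.0 0" --pt "0 0 0.5 0" --pt "0 0 0.2 0" --pt "0 0 0.2 0"

```text
time_s: 14.85
ee_pos: [507.7, -219.1, 118.1]
eef_rot: [[0.674, 0.739, -0.0], [0.739, -0.674, 0.0], [-0.0, -0.0, -1.0]]
ft_force: [-0.2, -0.3, -0.6]
gripper_width: 0.506
```

```bash
python3 s.py
```

```text
t 14.85 pos [ 507.7 -219.1  118.1] yaw_x 0.8318 yaw_y -0.7389 F [-0.2 -0.3 -0.6] T [ 0.01 -0.02 -0.05] w 47.5 q [ 0.44  0.61 -0.13  1.87  0.12  0.67 -0.49]
tool shift mm 0.011395753790495289 0.12607474367509253
```

Underside at about 113.6 mm with no contact, and the position is on target. Descending gently onto the D.

Emit:
step_arm --pt "0 0 0.2 0" --pt "0 0 0.2 0" --pt "0 0 0.2 0" --pt "0 0 0.2 0" --pt "0 0 0.2 0"

```text
time_s: 15.35
ee_pos: [507.9, -219.2, 108.4]
eef_rot: [[0.674, 0.739, 0.0], [0.739, -0.674, -0.0], [0.0, 0.0, -1.0]]
ft_force: [-0.0, 0.8, -1.5]
gripper_width: 0.504
```

```bash
python3 s.py
```

```text
t 15.35 pos [ 507.9 -219.2  108.4] yaw_x 0.8318 yaw_y -0.739 F [-0.   0.8 -1.5] T [ 0.03 -0.03  0.05] w 47.4 q [ 0.44  0.62 -0.12  1.88  0.12  0.65 -0.5 ]
tool shift mm 0.015484393454662737 -0.05807791132153832
```

The bore is over the spindle without contact. Next the screw tip passes onto the flat.

Emit:
step_arm --pt "0 0 0.2 0" --pt "0 0 0.2 0" --pt "0 0 0.2 0" --pt "0 0 0.2 0" --pt "0 0 0.2 0"

```text
time_s: 15.85
ee_pos: [507.8, -219.2, 98.3]
eef_rot: [[0.674, 0.739, 0.0], [0.739, -0.674, -0.0], [0.0, 0.0, -1.0]]
ft_force: [0.1, -0.9, 0.0]
gripper_width: 0.501
```

Emit:
step_arm --pt "0 0 0.2 0" --pt "0 0 0.2 0" --pt "0 0 0.2 0" --pt "0 0 0.2 0" --pt "0 0 0 0"

```text
time_s: 16.35
ee_pos: [507.6, -219.1, 90.2]
eef_rot: [[0.674, 0.739, -0.0], [0.739, -0.674, 0.0], [-0.0, -0.0, -1.0]]
ft_force: [-0.2, 0.6, -0.8]
gripper_width: 0.505
```

```bash
python3 s.py
```

```text
t 16.35 pos [ 507.6 -219.1   90.2] yaw_x 0.8318 yaw_y -0.739 F [-0.2  0.6 -0.8] T [-0.06 -0.    0.07] w 47.4 q [ 0.43  0.65 -0.12  1.89  0.13  0.61 -0.5 ]
tool shift mm 0.10262122864033874 0.22486599613269356
```

The screw is now alongside the flat (tip at about 98 mm) with no force. Continuing to the sleeve.

Emit:
step_arm --pt "0 0 0.3 0" --pt "0 0 0.3 0" --pt "0 0 0.3 0" --pt "0 0 0.2 0" --pt "0 0 0 0"

```text
time_s: 16.85
ee_pos: [507.5, -219.1, 79.1]
eef_rot: [[0.674, 0.739, -0.001], [0.739, -0.674, 0.0], [-0.0, -0.001, -1.0]]
ft_force: [-1.5, -0.3, -1.2]
gripper_width: 0.506
```

Emit:
step_arm --pt "0 0 0.2 0" --pt "0 0 0.2 0" --pt "0 0 0.2 0" --pt "0 0 0 0" --pt "0 0 0 0"

```text
time_s: 17.35
ee_pos: [508.0, -219.2, 73.7]
eef_rot: [[0.674, 0.739, 0.0], [0.739, -0.674, -0.0], [0.0, 0.0, -1.0]]
ft_force: [-0.3, 0.3, 3.0]
gripper_width: 0.501
```

```bash
python3 s.py
```

```text
t 17.35 pos [ 508.  -219.2   73.7] yaw_x 0.8318 yaw_y -0.739 F [-0.3  0.3  3. ] T [0.03 0.06 0.01] w 47.1 q [ 0.43  0.68 -0.11  1.9   0.13  0.57 -0.51]
tool shift mm -0.05775969618474808 -0.14389198351328683
```

The spring is loading, with Fz about 4 N after allowing for the collar's weight. Small pushes to the stop.

Emit:
step_arm --pt "0 0 0.1 0" --pt "0 0 0.1 0" --pt "0 0 0.1 0" --pt "0 0 0 0" --pt "0 0 0 0"

```text
time_s: 17.85
ee_pos: [508.0, -219.3, 70.6]
eef_rot: [[0.674, 0.739, 0.0], [0.739, -0.674, -0.0], [0.0, 0.0, -1.0]]
ft_force: [-0.1, 0.1, 3.9]
gripper_width: 0.501
```

Emit:
step_arm --pt "0 0 0.1 0" --pt "0 0 0 0" --pt "0 0 0 0" --pt "0 0 0 0" --pt "0 0 0 0"

```text
time_s: 18.35
ee_pos: [508.0, -219.3, 69.7]
eef_rot: [[0.674, 0.739, 0.0], [0.739, -0.674, -0.0], [0.0, 0.0, -1.0]]
ft_force: [-1.2, 0.4, 5.6]
gripper_width: 0.505
```

Emit:
step_arm --pt "0 0 0.1 0" --pt "0 0 0 0" --pt "0 0 0 0" --pt "0 0 0 0" --pt "0 0 0 0"

```text
time_s: 18.85
ee_pos: [508.0, -219.3, 69.4]
eef_rot: [[0.674, 0.739, 0.001], [0.739, -0.674, -0.0], [0.0, 0.001, -1.0]]
ft_force: [-2.7, 1.4, 10.0]
gripper_width: 0.506
```

```bash
python3 s.py
```

```text
t 18.85 pos [ 508.  -219.3   69.4] yaw_x 0.8317 yaw_y -0.7391 F [-2.7  1.4 10. ] T [ 0.15  0.42 -0.01] w 47.6 q [ 0.43  0.68 -0.11  1.91  0.13  0.56 -0.51]
tool shift mm -0.040981942291254514 -0.17471697295071942
```

The force jumped from 5.6 to 10 N over 0.3 mm, so the screw is at the stop. One small extra push, then a last look.

Emit:
step_arm --pt "0 0 0.05 0" --pt "0 0 0 0" --pt "0 0 0 0" --pt "0 0 0 0" --pt "0 0 0 0"

```text
time_s: 19.35
ee_pos: [508.0, -219.3, 69.2]
eef_rot: [[0.674, 0.739, 0.001], [0.739, -0.674, -0.0], [0.0, 0.001, -1.0]]
ft_force: [-1.4, 0.9, 14.2]
gripper_width: 0.506
```

```bash
python3 s.py; python3 - <<'E'
from h import *
from cell import arm
a=grab(arm,"wrist","w6")["frame"]; b=grab(arm,"scene","s6")["frame"]; t=grab(arm,"top","t6")["frame"]
o=np.zeros((600,800,3),np.uint8); o[:300,:400]=cv2.resize(b,(400,300)); o[:300,400:]=cv2.resize(t,(400,300)); o[300:,:400]=cv2.resize(a,(400,300)); o[300:,400:]=cv2.resize(a[170:350,160:400],(400,300),interpolation=cv2.INTER_CUBIC)
cv2.imwrite("pics/c8.png",o[:,:,::-1])
E
```

```text
t 19.35 pos [ 508.  -219.3   69.2] yaw_x 0.8317 yaw_y -0.7391 F [-1.4  0.9 14.2] T [0.2  0.6  0.02] w 47.5 q [ 0.43  0.68 -0.11  1.91  0.13  0.56 -0.51]
tool shift mm -0.04159696828756926 -0.18590714395090296
```

View pics/c8.png

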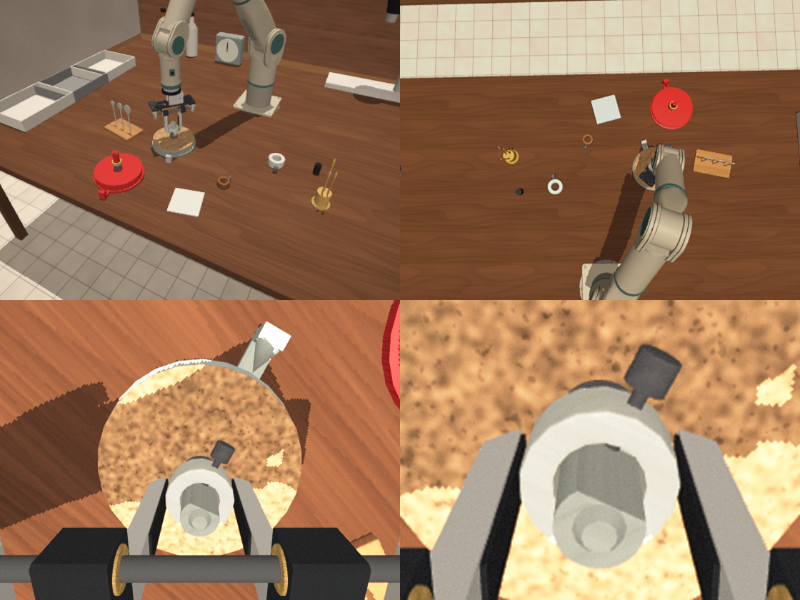

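The picture shows the collar seated over the spindle with its screw at (655,370) pointing at the pointer at (268,338). The flat faces the same way, and the other things stand where they were. I'm handing in.

```bash
python3 -c "
from cell import arm
print(arm.finish_job())"
```

```text
the job is handed in; nothing more can be done
None
```

I turned the spindle about 0.95 rad so its flat faces the pointer. The small white collar is on the spindle with its screw on the flat, pushed to the stop, and I handed in at about 19.5 s with the arm still gripping it and holding it down.

- **Flat to pointer:** the wrist view taken after the turn gave the flat at 0.305 rad and the pointer at 0.308. The first wrist view had put the pointer at 0.343, and the tool stopped at 0.347. So the alignment is good to about 0.04 rad, no finer.
- **Collar fully down:** the push rose from 5.6 to 14 N over the last 0.5 mm. The underside is at about 64.7 mm from the tool reading, against the 65.5 mm given; I put the 0.8 mm down to settling, a slight slip in the grip or the height reading. The width stayed at 47.5 mm, so the grip held.
- **Camera disagreement:** the top camera read about 2 mm low in x against the spindle grips and the wrist view. I used the grip-based spindle axis for the fit, and the collar went on without side contact.
- **Other things:** in the last picture the film cassette, diffuser, brush holder and dodging tools stand where they were. I checked this by eye, not by measurement.

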